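# Fold open the cake case

### The arm

A 7-joint arm with a two-finger parallel gripper is mounted at the origin on the work surface. World frame = base frame: x ahead of the robot, y to its left, z up, the work surface at z = 0. Lengths are in m, angles in rad, forces in N, time in s.
With the tool pointing down it reaches from about 0.4 to 0.875 m from the base axis. Payload 19.3 kg.
Tool frame: the origin (TCP) lies between the finger pads; the fingertips stand bot.tcp_to_tips ahead of it and the grasp point (between the pads) is the TCP (bot.tcp_to_tips is the distance from the TCP to the fingertips, in m); z points along the fingers, y is the line along which they close (so a half turn about z gives the same grasp; the last joint's range is limited). The gripper opens to 85 mm and grips with 20 to 120 N. Pads are 22 mm wide; open, the fingers measure 114 mm over their backs; the gripper's body (76 mm by 85 mm) begins 54 mm behind the grasp point. The pads swing forward as they close: fully open they stand 13 mm farther back than shut.
Start: joints at [-1.206, 0.521, -0.036, 1.599, 0.021, 1.021, -0.113], TCP at [0.263, 0.567, 0.25] pointing down, gripper open.
Joint ranges: [-2.91, 2.91], [-0.3, 2.13], [-1.5, 1.42], [0.17, 2.43], [-1.26, 4.41], [0.16, 1.93], [-2.52, 2.52]. Speed limits (rad/s): [1.89, 1.89, 2.39, 2.39, 3.01, 3.01, 3.01].

### API

Orientations are given as [roll, pitch, yaw] about the fixed x, y, z axes, in that order (R = Rz(yaw) Ry(pitch) Rx(roll)).
In Python, from workcell import telemetry, grab_frame, bot gives the robot as it stands. The module is installed in compiled form; this text tells all that it offers.
- The arm moves only by the shell command python3 -m crank 'ROWS' [FORCE]. ROWS is text: rows parted by semicolons, each of 7 numbers parted by spaces: the finger opening in m, from 0 to 0.0854, then the shift along the tool's x, y, z in m, then the turn, a rotation vector about the tool's x, y, z in degrees. A call has exactly 8 rows; each row shifts and turns the commanded pose from where the row before left it, along the tool's axes as they then stand; what a row does not reach is not made up. A row lasts 1/12 s, in which the tool goes at most 41.7 mm and 7.16 degrees, less where a joint would pass 70% of its speed; a pose out of reach is approached as far as the arm can. A call with a gripper value outside its range is refused whole. The fingers move at their own pace and stop on an object; FORCE is the grip in N (left out, the last holds). Time passes only in rows, so rows that do not move let the fingers close, or fill a call up. It gives the time, the measured TCP pose, the force, the opening and the grip force at its end, in the units of the state.
- telemetry.observe(): the state, without advancing time (a new reading comes with each control period).
- grab_frame(name): name is "scene" or "top" or "wrist"; returns a dict with "pixels" (384x512x3 uint8, red, green, blue), "depth" (384x512 float32, m along the optical axis (not along the pixel's ray), 0 where there is no reading), "vertical_fov" (degrees; the focal length in pixels is half the picture's height over the tangent of half this angle, whatever the lens; pixels are square), "cx", "cy" (the principal point, pixels), "R" (3x3) and "t" (3): a world point X has camera coordinates R X + t; the wrist camera has in their place "hand_eye" (4x4, takes a point from camera to tool coordinates, whose origin is the TCP and whose axes are the flange's). Camera axes: x right, y down, z forward; pixel columns grow to the right and rows downward; lengths in m; the calibration is good to about 2 mm. A picture is of the moment at which its call begins: read the wrist's pose just before it.
- bot.job_done(): hands the job in; it is judged then, once.
The state is a dict: "clock": time; "qpos": joint angles; "qd": joint speeds; "joint_efforts": joint torques, N m; "position": TCP position; "tool_rot": TCP orientation; "force": force on the tool from outside, world axes, zero at the start; "moment": the same for the moment, N m; "grip_width": finger opening in m; "finger_force": force on a finger pad.
Only numpy, scipy, OpenCV 4.12 (cv2) and the standard library are available. Lean on these libraries where they do the work, as an engineer would, in place of code of your own. Each camera call takes 0.05 s, during which the arm holds its last target. There are 200 camera calls.

### The job

On the patisserie counter stand two small glass display cases, each closed by a wooden bifold door on the robot's side. Take the handle of the case with the round layer cake on its stand and pull that bifold door fully open, until its two panels stand folded together at the side of the case, then let go. Do not move the door of the other case, the one with the basket of croissants.

Things in the scene. Friction and masses are not known exactly. Their poses are not given: they have to be found in the camera images.
- cake_case: Fixed glass display case, 260 deep (x), 290 wide (y), 200 high (mm), with a round layer cake on a white stand inside. Origin: centre of its underside. The doorway is on its -x side (towards the robot at yaw 0); +y is the robot's left. The shut door's middle plane is at x = -124; the door hangs on a fixed upright hinge line at x = -124, y = +125.
- cake_handle: Upright round steel bar, 12 mm thick, 120 long, on the lead panel of the cake case's door. Origin: on its axis 20 mm below its top, the place to grip, 185 mm above the counter; standoffs to the panel only 45 mm and more below it. The axis is 50 mm out (-x) from the panel's middle plane, 30 mm from the fold line. Yaw: case yaw + a (joint cake_panel).
- cake_panel (a joint): Angle a (rad) of the inner panel: 0 shut (starts 0 to 0.15), 1.4 fully folded. Panels 125 wide, 10 thick; the lead one's end runs in the track. As a grows the fold comes out (case -x) and all folds to case +y. The handle is 155cos(a)+50sin(a) mm from the hinge line towards case -y and 95sin(a)+50cos(a) mm out from the shut door's middle plane. Moves with a few N, stays where left.
- roll_handle: The same bar handle at the same place on the like door of the other case (basket of croissants inside): leave it alone. Origin as for cake_handle. Which case stands on the robot's left varies.

How it is judged:
By the outcome, as a careful person would: the job done as asked, in the order asked, and still so for the second after the job is handed in, with the robot touching nothing.
It also fails if it takes over 35 s, if anything falls off the work surface, if the arm or the gripper's body presses on something with over 40 N, if the wrist force passes 120 N, or if a joint passes its speed limit or range.

## Working session

There is one attempt and no reset: what is moved stays moved. The work goes in short steps, Python scripts to look and compute and a shell command to move; the robot and the scene stay as the last step left them, time stands still between calls to the robot, and variables do not carry over. Pictures are saved under pics/ and viewed, at most 10 in all, crops included, and the job is handed in when it is done.

```bash
mkdir -p pics; cat > h.py <<'E'
import numpy as np,cv2
from workcell import telemetry,grab_frame,bot
def cam(n):
    f=grab_frame(n); d=f["depth"]; h,w=d.shape
    F=h/2/np.tan(np.radians(f["vertical_fov"])/2)
    v,u=np.mgrid[:h,:w]
    c=np.stack([(u-f["cx"])/F*d,(v-f["cy"])/F*d,d],-1)
    P=(c-np.array(f["t"]))@np.array(f["R"]) 
    P[d==0]=np.nan
    return f,P
E
python3 - <<'E'
from h import *
s=telemetry.observe();print(s["position"],s["tool_rot"],s["clock"],bot.tcp_to_tips)
ims=[]
for n in("scene","top"):
    f,P=cam(n);np.save(n,P);cv2.imwrite(f"pics/{n}.png",f["pixels"][...,::-1]);print(n,f["R"],f["t"],f["vertical_fov"])
E
```

```text
[0.26315537 0.56655859 0.24973261] [-3.14046909e+00  6.70174968e-05  2.70680582e+00] 0.0 0.019
scene [[-0.8747456   0.48458139 -0.00100935]
 [ 0.46112063  0.83175135 -0.30912369]
 [-0.14895605 -0.27087002 -0.95102131]] [ 0.57128197 -0.27210141  1.01667464] 57.45490316013025
top [[ 0.02146919 -0.99932496  0.02981106]
 [-0.98332176 -0.02649305 -0.17993455]
 [ 0.18060288 -0.02545082 -0.98322676]] [-0.00928696  0.64604732  1.27275038] 44.89382278987428
```

View pics/scene.png

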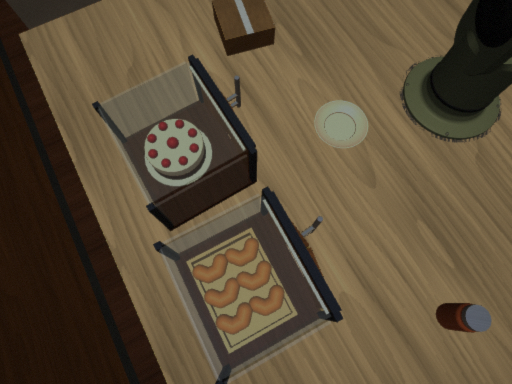

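View pics/top.png

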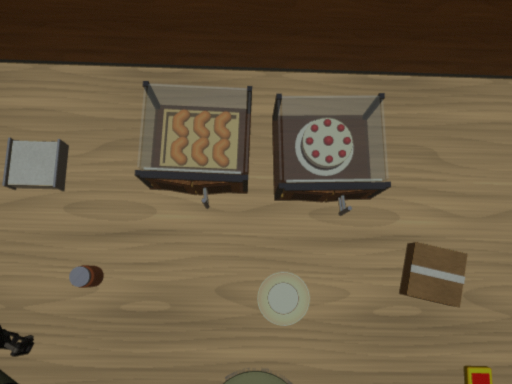

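The cake case is on the robot's right in the top view, at u 275–387 with its front bar at v≈185 and its handle top near (342,203). The croissant case is on the left, with its handle near (206,195). Next I'll measure these.

```bash
python3 - <<'E'
from h import *
np.set_printoptions(precision=3,suppress=True)
P=np.load("top.npy")
for v in range(176,216,3):
    print(v,[ (u,*np.round(P[v,u],3)) for u in (336,340,343,346,349)])
m=(np.abs(P[...,2]-.2)<.02)
v,u=np.where(m)
def box(a,b,c,d):
    q=P[c:d,a:b][m[c:d,a:b]];return q
for nm,b in dict(bar=(270,392,170,195),hand=(330,356,192,220),rollbar=(135,250,165,188),rollh=(196,216,186,215)).items():
    q=box(*b);print(nm,len(q),q.mean(0),q.min(0),q.max(0))
    if 'bar' in nm:
        p=np.polyfit(q[:,1],q[:,0],1);print(p)
S=np.load("scene.npy")
q=S[70:115,225:250].reshape(-1,3);q=q[(q[:,2]>.1)&(q[:,2]<.23)];q=q[q[:,0]<np.nanmin(q[:,0])+.12];print(len(q)); print(q[::6])
E
python3 - <<'E'
import cv2
a=cv2.imread('pics/top.png')[160:225,260:400];b=cv2.imread('pics/scene.png')[50:170,150:290]
import numpy as np
a=cv2.resize(a,None,fx=4,fy=4,interpolation=2);b=cv2.resize(b,None,fx=2.5,fy=2.5)
o=np.zeros((565,560,3),np.uint8);o[:260]=a;o[262:562,:350]=b;cv2.imwrite('pics/c.png',o)
E
```

```text
176 [(336, np.float64(0.656), np.float64(-0.192), np.float64(0.197)), (340, np.float64(0.655), np.float64(-0.201), np.float64(0.204)), (343, np.float64(0.656), np.float64(-0.21), np.float64(0.2)), (346, np.float64(0.656), np.float64(-0.218), np.float64(0.199)), (349, np.float64(0.656), np.float64(-0.225), np.float64(0.201))]
179 [(336, np.float64(0.647), np.float64(-0.192), np.float64(0.199)), (340, np.float64(0.649), np.float64(-0.203), np.float64(0.195)), (343, np.float64(0.648), np.float64(-0.21), np.float64(0.199)), (346, np.float64(0.648), np.float64(-0.217), np.float64(0.2)), (349, np.float64(0.649), np.float64(-0.226), np.float64(0.196))]
182 [(336, np.float64(0.676), np.float64(-0.228), np.float64(0.016)), (340, np.float64(0.675), np.float64(-0.239), np.float64(0.022)), (343, np.float64(0.676), np.float64(-0.248), np.float64(0.02)), (346, np.float64(0.676), np.float64(-0.257), np.float64(0.021)), (349, np.float64(0.676), np.float64(-0.265), np.float64(0.022))]
185 [(336, np.float64(0.63), np.float64(-0.19), np.float64(0.205)), (340, np.float64(0.632), np.float64(-0.201), np.f
[... 4374 characters left out ...]
46]
 [ 0.577 -0.223  0.125]
 [ 0.614 -0.196  0.185]
 [ 0.59  -0.218  0.138]
 [ 0.62  -0.187  0.198]
 [ 0.577 -0.222  0.117]
 [ 0.619 -0.183  0.2  ]
 [ 0.576 -0.22   0.115]
 [ 0.619 -0.178  0.202]
 [ 0.574 -0.218  0.111]
 [ 0.614 -0.185  0.185]
 [ 0.579 -0.22   0.108]
 [ 0.623 -0.175  0.202]
 [ 0.589 -0.221  0.11 ]
 [ 0.575 -0.218  0.103]
 [ 0.619 -0.169  0.203]
 [ 0.583 -0.219  0.103]
 [ 0.615 -0.174  0.187]
 [ 0.627 -0.169  0.201]
 [ 0.592 -0.216  0.105]
 [ 0.621 -0.161  0.203]
 [ 0.623 -0.161  0.2  ]
 [ 0.629 -0.16   0.202]
 [ 0.613 -0.163  0.185]
 [ 0.623 -0.156  0.199]
 [ 0.63  -0.158  0.199]
 [ 0.619 -0.15   0.201]
 [ 0.626 -0.151  0.2  ]
 [ 0.635 -0.153  0.2  ]
 [ 0.623 -0.147  0.2  ]]
```

View pics/c.png

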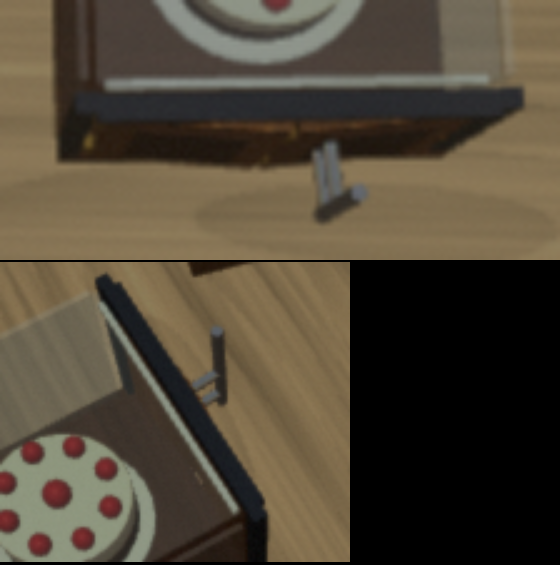

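The crop confirms this: the handle stands free in front of the door, which is nearly shut. The measured bar axis is about (0.574,-0.221) with its top at z 0.205, as specified. I'll refine the case yaw and move over.

```bash
python3 - <<'E'
from h import *
P=np.load("top.npy")
e=[];l=[]
for u in range(285,384):
    c=[v for v in range(170,196) if P[v,u,2]>.192]
    if c: e.append(P[max(c),u])
e=np.array(e);p=np.polyfit(e[:,1],e[:,0],1);r=e[:,0]-np.polyval(p,e[:,1]);k=abs(r)<.004
p=np.polyfit(e[k,1],e[k,0],1);print("front edge",p,k.sum(),np.polyval(p,-.19),"ends",np.nanmin(e[:,1]),np.nanmax(e[:,1]))
E
python3 -m crank '0.085 -0.0256 -0.0243 -0.01 0 0 0;0.085 -0.0256 -0.0243 -0.01 0 0 0;0.085 -0.0256 -0.0243 -0.01 0 0 0;0.085 -0.0256 -0.0243 -0.01 0 0 0;0.085 -0.0256 -0.0243 0 0 0 0;0.085 -0.0256 -0.0243 0 0 0 0;0.085 -0.0256 -0.0243 0 0 0 0;0.085 -0.0256 -0.0243 0 0 0 0'
python3 -m crank '0.085 -0.0256 -0.0243 0 0 0 0;0.085 -0.0256 -0.0243 0 0 0 0;0.085 -0.0256 -0.0243 0 0 0 0;0.085 -0.0256 -0.0243 0 0 0 0;0.085 -0.0256 -0.0243 0 0 0 0;0.085 -0.0256 -0.0243 0 0 0 0;0.085 -0.0256 -0.0243 0 0 0 0;0.085 -0.0256 -0.0243 0 0 0 0'
```

```text
front edge [-0.03905197  0.61328204] 99 0.6207019158138811 ends -0.31446859880258515 -0.06020737441740966
clock: 0.77
position: [0.3673, 0.3025, 0.2903]
tool_rot: [-3.142, -0.0, 2.707]
force: [1.4, 1.4, -0.3]
grip_width: 0.0852
finger_force: 0.0
clock: 1.43
position: [0.4712, 0.0399, 0.2903]
tool_rot: [3.142, 0.0, 2.707]
force: [0.4, 0.0, 0.1]
grip_width: 0.0848
finger_force: 0.0
```

```bash
python3 -m crank '0.085 -0.0256 -0.0243 0 0 0 0;0.085 -0.0256 -0.0243 0 0 0 0;0.085 -0.0256 -0.0243 0 0 0 0;0.085 -0.0256 -0.0243 0 0 0 0;0.085 -0.0256 -0.0243 0 0 0 0;0.085 -0.0256 -0.0243 0 0 0 0;0.085 -0.0256 -0.0243 0 0 0 0;0.085 -0.0256 -0.0243 0 0 0 0'
python3 -m crank '0.085 0 0 0 0 0 7;0.085 0 0 0 0 0 7;0.085 0 0 0 0 0 7;0.085 0 0 0 0 0 7;0.085 0 0 0 0 0 7;0.085 0 0 0 0 0 7;0.085 0 0 0 0 0 7;0.085 0 0 0 0 0 7'
python3 -m crank '0.085 0 0 0 0 0 7;0.085 0 0 0 0 0 7;0.085 0 0 0 0 0 7;0.085 0 0 0 0 0 7;0.085 0 0 0 0 0 7;0.085 0 0 0 0 0 7;0.085 0 0 0 0 0 7;0.085 0 0 0 0 0 7'
python3 -m crank '0.085 0 0 0 0 0 7;0.085 0 0 0 0 0 7;0.085 0 0 0 0 0 7;0.085 0 0 0 0 0 7;0.085 0 0 0 0 0 7;0.085 0 0 0 0 0 5;0.085 0 0 0 0 0 0;0.085 0 0 0 0 0 0'
python3 - <<'E'
from h import *
np.set_printoptions(precision=4,suppress=True)
from scipy.spatial.transform import Rotation as Ro
s=telemetry.observe();f=grab_frame("wrist")
print(s["position"],s["tool_rot"],s["qpos"])
d=f["depth"];h,w=d.shape;F=h/2/np.tan(np.radians(f["vertical_fov"])/2)
v,u=np.mgrid[:h,:w];c=np.stack([(u-f["cx"])/F*d,(v-f["cy"])/F*d,d],-1)
H=np.array(f["hand_eye"]);T=c@H[:3,:3].T+H[:3,3]
W=T@Ro.from_euler("xyz",s["tool_rot"]).as_matrix().T+s["position"];W[d==0]=np.nan
m=(abs(W[...,0]-.574)<.025)&(abs(W[...,1]+.221)<.025)&(W[...,2]>.16)&(W[...,2]<.215)
q=W[m];print(len(q))
for a in(.16,.17,.18,.19,.2):
    k=q[(q[:,2]>a)&(q[:,2]<a+.01)]
    if len(k):print(a,len(k),k.mean(0),k.min(0),k.max(0))
cv2.imwrite("pics/w1.png",f["pixels"][...,::-1])
E
```

```text
clock: 2.1
position: [0.5751, -0.2225, 0.29]
tool_rot: [-3.142, -0.001, 2.707]
force: [0.8, 0.6, -0.2]
grip_width: 0.0852
finger_force: 0.0
clock: 2.77
position: [0.5747, -0.2208, 0.2901]
tool_rot: [-3.141, -0.0, 1.723]
force: [-0.7, -0.5, 0.5]
grip_width: 0.0848
finger_force: 0.0
clock: 3.43
position: [0.5747, -0.2208, 0.2901]
tool_rot: [-3.141, 0.0, 0.746]
force: [-0.0, -0.0, -0.4]
grip_width: 0.0853
finger_force: 0.0
clock: 4.1
position: [0.5748, -0.2208, 0.2899]
tool_rot: [3.141, 0.001, 0.057]
force: [-0.2, -0.2, -1.0]
grip_width: 0.0849
finger_force: 0.0
[ 0.5748 -0.2208  0.2899] [3.1414 0.0008 0.0571] [-0.3271  0.6695  0.9913  1.6117 -0.5927  1.1904 -0.7202]
360
0.16 39 [ 0.5764 -0.2246  0.1651] [ 0.5735 -0.23    0.16  ] [ 0.5775 -0.2193  0.1697]
0.17 40 [ 0.5763 -0.2246  0.1753] [ 0.573  -0.2307  0.1701] [ 0.5775 -0.2194  0.1795]
0.18 48 [ 0.5763 -0.2245  0.1849] [ 0.5736 -0.2304  0.1802] [ 0.5777 -0.2195  0.1898]
0.19 51 [ 0.5762 -0.2246  0.1952] [ 0.5711 -0.2308  0.1902] [ 0.5778 -0.219   0.1995]
0.2 182 [ 0.5724 -0.2249  0.2032] [ 0.5665 -0.2306  0.2001] [ 0.5774 -0.219   0.2055]
```

View pics/w1.png

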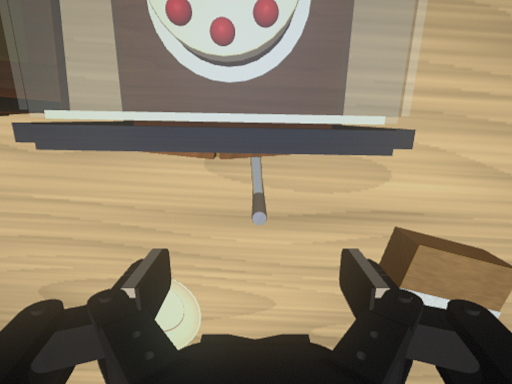

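The wrist view shows the handle top at pixel (259,217), between the fingers' lines. The bar axis comes out at about (0.572,-0.2247), and nothing stands in the way of going straight down.

```bash
python3 -m crank '0.085 -0.003 0.004 0.005 0 0 0.7;0.085 0 0 0.02 0 0 0;0.085 0 0 0.02 0 0 0;0.085 0 0 0.02 0 0 0;0.085 0 0 0.02 0 0 0;0.085 0 0 0.015 0 0 0;0.085 0 0 0.005 0 0 0;0.085 0 0 0 0 0 0' 40
python3 -m crank '0 0 0 0 0 0 0;0 0 0 0 0 0 0;0 0 0 0 0 0 0;0 0 0 0 0 0 0;0 0 0 0 0 0 0;0 0 0 0 0 0 0;0 0 0 0 0 0 0;0 0 0 0 0 0 0' 40
cat > path.py <<'E'
from h import *
import sys
# handle-path in case frame; prints tool-frame rows
a0,a1,n,off=map(float,sys.argv[1:5]) # off: tool yaw minus (case yaw + a) 
pos=lambda a:np.array([-(95*np.sin(a)+50*np.cos(a)),-(155*np.cos(a)+50*np.sin(a))])
A=np.linspace(a0,a1,int(n)+1)
for a,b in zip(A[:-1],A[1:]):
    d=pos(b)-pos(a);t=a+off
    x=np.array([np.cos(t),np.sin(t)]);y=np.array([np.sin(t),-np.cos(t)])
    print("%.2f: x %.1f y %.1f turn %.2f"%(b,d@x,d@y,-np.degrees(b-a)))
E
python3 path.py .1 1.4 24 -0.1
```

```text
clock: 4.82
position: [0.5714, -0.2252, 0.1843]
tool_rot: [-3.141, 0.002, 0.042]
force: [0.4, 1.0, 0.7]
grip_width: 0.0846
finger_force: 0.0
clock: 5.48
position: [0.572, -0.2245, 0.1856]
tool_rot: [-3.14, 0.0, 0.042]
force: [-1.9, 5.5, 6.7]
grip_width: 0.011
finger_force: 38.9
0.15: x -4.8 y 1.6 turn -3.10
0.21: x -4.6 y 0.9 turn -3.10
0.26: x -4.4 y 0.2 turn -3.10
0.32: x -4.1 y -0.5 turn -3.10
0.37: x -3.8 y -1.1 turn -3.10
0.42: x -3.4 y -1.7 turn -3.10
0.48: x -2.9 y -2.3 turn -3.10
0.53: x -2.3 y -2.8 turn -3.10
0.59: x -1.7 y -3.2 turn -3.10
0.64: x -1.1 y -3.6 turn -3.10
0.70: x -0.4 y -3.9 turn -3.10
0.75: x 0.3 y -4.1 turn -3.10
0.80: x 1.0 y -4.2 turn -3.10
0.86: x 1.7 y -4.3 turn -3.10
0.91: x 2.4 y -4.3 turn -3.10
0.97: x 3.2 y -4.2 turn -3.10
1.02: x 3.9 y -4.0 turn -3.10
1.07: x 4.6 y -3.8 turn -3.10
1.13: x 5.2 y -3.4 turn -3.10
1.18: x 5.9 y -3.1 turn -3.10
1.24: x 6.4 y -2.6 turn -3.10
1.29: x 7.0 y -2.1 turn -3.10
1.35: x 7.4 y -1.5 turn -3.10
1.40: x 7.8 y -0.9 turn -3.10
```

Gripped. Now the first third of the opening arc.

```bash
python3 -m crank '0 -0.0048 0.0016 0 0 0 -3.1;0 -0.0046 0.0009 0 0 0 -3.1;0 -0.0044 0.0002 0 0 0 -3.1;0 -0.0041 -0.0005 0 0 0 -3.1;0 -0.0038 -0.0011 0 0 0 -3.1;0 -0.0034 -0.0017 0 0 0 -3.1;0 -0.0029 -0.0023 0 0 0 -3.1;0 -0.0023 -0.0028 0 0 0 -3.1'
```

```text
clock: 6.15
position: [0.5401, -0.2261, 0.1856]
tool_rot: [3.141, -0.001, 0.477]
force: [2.3, -0.4, 1.8]
grip_width: 0.0109
finger_force: 38.9
```

Forces are small, so I'll continue.

```bash
python3 -m crank '0 -0.0017 -0.0032 0 0 0 -3.1;0 -0.0011 -0.0036 0 0 0 -3.1;0 -0.0004 -0.0039 0 0 0 -3.1;0 0.0003 -0.0041 0 0 0 -3.1;0 0.001 -0.0042 0 0 0 -3.1;0 0.0017 -0.0043 0 0 0 -3.1;0 0.0024 -0.0043 0 0 0 -3.1;0 0.0032 -0.0042 0 0 0 -3.1'
```

```text
clock: 6.82
position: [0.5229, -0.1975, 0.1857]
tool_rot: [3.141, 0.001, 0.909]
force: [-4.7, -3.3, 5.5]
grip_width: 0.0108
finger_force: 39.3
```

```bash
python3 -m crank '0 0.0039 -0.004 0 0 0 -3.1;0 0.0046 -0.0038 0 0 0 -3.1;0 0.0052 -0.0034 0 0 0 -3.1;0 0.0059 -0.0031 0 0 0 -3.1;0 0.0064 -0.0026 0 0 0 -3.1;0 0.007 -0.0021 0 0 0 -3.1;0 0.0074 -0.0015 0 0 0 -3.1;0 0.0078 -0.0009 0 0 0 -3.1'
python3 -m crank '0 0 0 0 0 0 0;0 0 0 0 0 0 0;0 0 0 0 0 0 0;0 0 0 0 0 0 0;0 0 0 0 0 0 0;0 0 0 0 0 0 0;0 0 0 0 0 0 0;0 0 0 0 0 0 0'
```

```text
clock: 7.48
position: [0.5248, -0.1432, 0.1856]
tool_rot: [-3.14, 0.0, 1.342]
force: [-8.7, -1.1, 9.0]
grip_width: 0.011
finger_force: 39.8
clock: 8.15
position: [0.5249, -0.1432, 0.1856]
tool_rot: [-3.14, -0.0, 1.34]
force: [-8.7, 1.6, 10.1]
grip_width: 0.0107
finger_force: 39.8
```

The position matches a≈1.4. I'll nudge along the path to find the end stop.

```bash
python3 -m crank '0 0.002 -0.0002 0 0 0 0;0 0.002 0 0 0 0 0;0 0.002 0 0 0 0 0;0 0 0 0 0 0 0;0 0 0 0 0 0 0;0 0 0 0 0 0 0;0 0 0 0 0 0 0;0 0 0 0 0 0 0'
python3 - <<'E'
from h import *
for n in("top","scene"):
    f,P=cam(n);np.save(n+"2",P);globals()[n]=f["pixels"][...,::-1]
a=cv2.resize(top[150:250,250:400],None,fx=4,fy=4);b=cv2.resize(scene[40:190,130:290],None,fx=2.5,fy=2.5)
o=np.zeros((400,600+400,3),np.uint8);o[:,:600]=a;o[:375,600:]=b;cv2.imwrite("pics/o1.png",cv2.resize(o,(800,320)))
E
```

```text
clock: 8.82
position: [0.5251, -0.1417, 0.1857]
tool_rot: [-3.141, 0.005, 1.336]
force: [-11.2, -25.4, 6.4]
grip_width: 0.0108
finger_force: 39.5
```

View pics/o1.png

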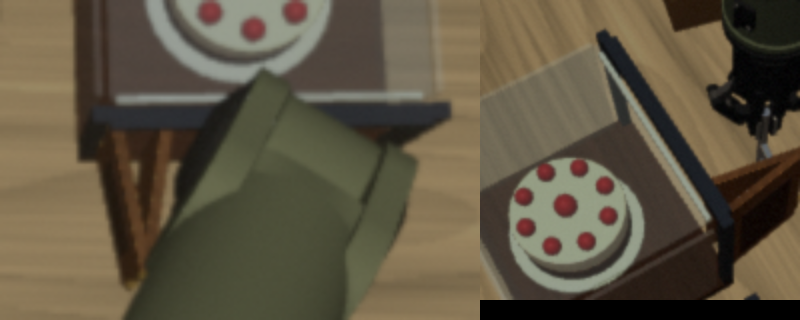

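The top view shows the two panels folded in a narrow V at the case's left side. A 25 N reaction with almost no motion means it's at the stop. I'll ease off, release and go up.

```bash
python3 -m crank '0 -0.002 0 0 0 0 0;0 -0.002 0 0 0 0 0;0 0 0 0 0 0 0;0.03 0 0 0 0 0 0;0.045 0 0 0 0 0 0;0.045 0 0 0 0 0 0;0.045 0 0 0 0 0 0;0.045 0 0 0 0 0 0'
python3 -m crank '0.045 0 0 -0.01 0 0 0;0.045 0 0 -0.01 0 0 0;0.045 0 0 -0.015 0 0 0;0.045 0 0 -0.015 0 0 0;0.045 0 0 -0.015 0 0 0;0.045 0 0 -0.015 0 0 0;0.045 0 0 -0.015 0 0 0;0.045 0 0 -0.015 0 0 0'
python3 -m crank '0.045 -0.03 0 0 0 0 0;0.045 -0.03 0 0 0 0 0;0.045 -0.03 0 0 0 0 0;0.045 -0.03 0 0 0 0 0;0.045 -0.03 0 0 0 0 0;0.045 0 0 0 0 0 0;0.045 0 0 0 0 0 0;0.045 0 0 0 0 0 0'
python3 - <<'E'
from h import *
f,P=cam("top");t=f["pixels"][...,::-1]
g,S=cam("scene")
cv2.imwrite("pics/o2.png",cv2.resize(t[60:250,130:400],None,fx=2.9,fy=2.9))
q=S.reshape(-1,3);k=q[(q[:,0]>.48)&(q[:,0]<.56)&(q[:,1]>-.17)&(q[:,1]<-.11)&(q[:,2]>.195)&(q[:,2]<.212)]
print(len(k),k.mean(0) if len(k) else "")
E
```

```text
clock: 9.58
position: [0.5261, -0.141, 0.1853]
tool_rot: [3.141, -0.0, 1.34]
force: [-0.1, -0.5, 0.3]
grip_width: 0.0446
finger_force: 0.0
clock: 10.25
position: [0.5259, -0.1412, 0.2972]
tool_rot: [3.141, -0.0, 1.34]
force: [-0.2, 0.6, 0.3]
grip_width: 0.0448
finger_force: 0.0
clock: 10.92
position: [0.4919, -0.2868, 0.2959]
tool_rot: [3.141, -0.0, 1.34]
force: [-0.4, 0.1, -0.3]
grip_width: 0.0452
finger_force: 0.0
30 [ 0.52530998 -0.14033661  0.20279974]
```

View pics/o2.png

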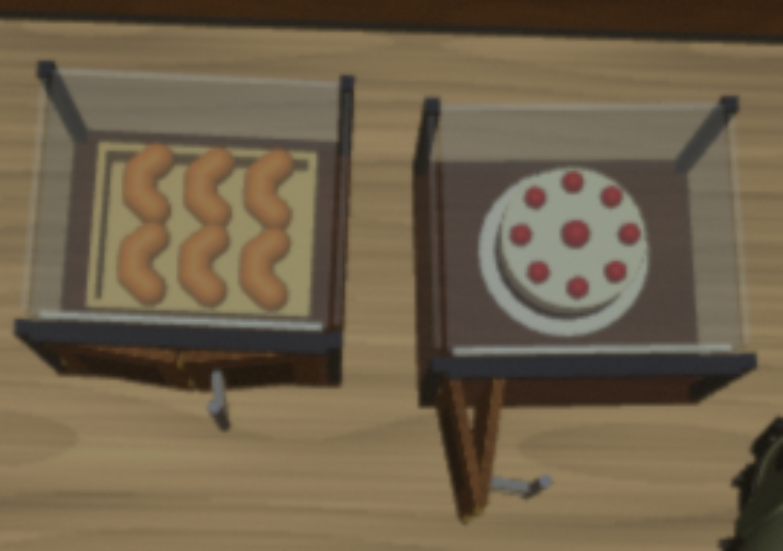

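The picture shows the cake door folded against its stop at the left side, with the panels at (465,450). The roll door is unmoved and the gripper is clear at the lower right.

```bash
python3 -c "
from workcell import bot;print(bot.job_done())"
```

```text
the job is handed in; nothing more can be done
None
```

The cake case's bifold door is folded fully open against its stop and released. The croissant case's door was left alone, and the job was handed in with about 11 s of the 35 s used.

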